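# Pack a scent flask and press the inlaid chest shut

## Task

Pack the sale at this craft-fair stall: lay the amber scent flask in the cradle of the open inlaid chest on the sloped packing stand without dropping it, set the loose lid squarely over the chest on top of its two raised brass catches, then press the lid down at both ends until both catches are pushed fully home and the lid sits flush and level on the rim. Leave the other goods where they stand.

Things in the scene. Friction and masses are not known exactly. Their poses are not given: they have to be found in the camera images.
- flask: Loose amber glass scent flask with gold bands and brass stopper, about 0.15 kg, lying on its side. Glass body 28 mm wide (x), 60 mm long (y), 28 mm high (z); neck and round stopper (22 mm across) run on along +y, ending 60 mm from the origin (90 mm overall). Origin: centre of the underside of the glass body. May lie either way round in the chest.
- lid: Loose red-brown inlaid wooden lid, about 0.25 kg: plate 126 (x) by 196 (y) by 10 mm. Origin: centre of the plate's flat underside, z up, plate top at z = +10 mm. Below, two skirt bars along y at x = +/-45 mm (6 mm thick, 164 long, 22 deep) drop inside the chest walls with 4 mm play all round; on the table the lid stands on them. Fits either way round.
- lid_handle (a point): Top centre of the lid's upright brass ridge handle: 14 mm thick (lid x), 60 mm long (lid y), 32 mm high, so this point lies at z = +42 mm in the lid's frame. Axes as the lid's.
- chest_rim (a point): Centre of the chest's mouth, level with its rim, with the chest's axes: z out of the mouth, square to the rim; x up the slope; y along its long side. The chest is an open inlaid wooden box fixed to a dark wooden stand that slopes 28 degrees, its mouth leaning to the robot's side. Outside 120 (x) by 188 (y) by 54 mm; walls and floor 8 mm; inside 104 x 172, 46 mm deep.
- chest_floor (a point): Centre of the chest's inner floor, 46 mm below chest_rim, same axes. Lined dark green. Four pale wooden cradle blocks 12 mm high (12 mm in x, 26 mm in y) stand at x = +/-27, y = +/-35 mm and leave a trough 42 mm wide along y for the flask; between them, within 20 mm of the middle in y, there is room for fingers.
- catch_left (a joint): Friction catch at the chest's +y end: brass pad 40 (x) by 16 mm (y) centred at x = 0, y = +74 mm in chest_rim's frame, sliding along the chest's z. Value in m: 0 = 14 mm proud of the rim, 0.014 = flush with the rim (home), stop at 0.016. Starts 9 to 14 mm proud; about 7 N slides it; no spring, stays where left and carries the lid's weight.
- catch_right (a joint): The same catch at the chest's -y end, centred at y = -74 mm; same values, its own starting height, so the lid may lie a little crooked until pressed.
- teapot: Bystander, loose, to be left alone: a silvery metal teapot, 165 mm tall, about 200 mm from handle to spout; origin at the centre of its underside.
- water_bottle: Bystander, loose, to be left alone: a clear water bottle, 200 mm tall, 60 mm across; origin at the centre of its underside.
- ring_tray: Bystander, loose, to be left alone: a low yellow tray with dividers, 65 x 130 x 22 mm, in front of the packing stand; origin at the centre of its underside.
- trinket_box: Bystander, loose, to be left alone: a closed small inlaid wooden box, 85 x 115 x 52 mm; origin at the centre of its underside.
- ink_jar: Bystander, loose, to be left alone: a small glass ink jar, 55 mm tall, 56 mm across; origin at the centre of its underside.
- scent_bottle: Bystander, loose, to be left alone: a slender upright brass scent bottle, 110 mm tall, 56 mm across; origin at the centre of its underside.
There are look-alikes about, which are no part of the job. Leave any turquoise look-alike of the lid alone.

How it is judged:
By the outcome, as a careful person would: the job done as asked, in the order asked, and still so for the second after the job is handed in, with the robot touching nothing.
It also fails if it takes over 58 s, if anything falls off the work surface, if the arm or the gripper's body presses on something with over 40 N, if the wrist force passes 120 N, or if a joint passes its speed limit or range.

## Robot

A 6-joint arm with a two-finger parallel gripper is mounted at the origin on the work surface. World frame = base frame: x ahead of the robot, y to its left, z up, the work surface at z = 0. Lengths are in m, angles in rad, forces in N, time in s.
With the tool pointing down it reaches from about 0.275 to 0.725 m from the base axis. Payload 15.9 kg.
Tool frame: the origin (TCP) lies between the finger pads; the fingertips stand 17 mm ahead of it and the grasp point (between the pads) lies 2 mm behind it; z points along the fingers, y is the line along which they close (so a half turn about z gives the same grasp; the last joint's range is limited). The gripper opens to 85 mm and grips with 20 to 120 N. Pads are 22 mm wide; open, the fingers measure 114 mm over their backs; the gripper's body (76 mm by 85 mm) begins 54 mm behind the grasp point. The pads swing forward as they close: fully open they stand 13 mm farther back than shut.
Start: joints at [-1.128, 0.213, -0.034, 1.323, 0, 1.571], TCP at [0.214, -0.452, 0.248] pointing down, gripper open.
Joint ranges: [-2.98, 2.98], [-0.74, 1.72], [-1.14, 1.35], [-2.1, 2.04], [-1.57, 1.44], [-3.14, 3.14]. Speed limits (rad/s): [1.89, 1.89, 2.39, 2.57, 3.14, 3.14].

## Interface

Orientations are given as a 3x3 rotation matrix whose columns are the frame's x, y, z axes.
In Python, from bench import * gives the robot as it stands. The module is installed in compiled form; this text tells all that it offers.
- The arm moves only by the tool step_arm, never from a script. Its argument "increments" is a list that holds one entry, the list of rows, each a list of 6 numbers: the shift along the tool's x, y, z scaled (see below), then the turn, a rotation vector about the tool's x, y, z scaled (see below). A call has 1 to 12 rows; each row shifts and turns the commanded pose from where the row before left it, along the tool's axes as they then stand; what a row does not reach is not made up. The controller multiplies each number of a shift by 0.02 m and each number of a turn by pi/4 rad. A row lasts 1/12 s, in which the tool goes at most 41.7 mm and 7.16 degrees, less where a joint would pass 70% of its speed; a pose out of reach is approached as far as the arm can. A call with a number of a shift or a turn outside -1 to 1 is refused whole. A call with a gripper value outside its range is refused whole. "claw" is the opening, from 0 (shut) to 1 (fully open), set as the call begins (left out, the last holds). The fingers move at their own pace and stop on an object; "force" is the grip in N (left out, the last holds). Time passes only in rows, so rows that do not move let the fingers close. It gives the time, the measured TCP pose, the force, the opening and the grip force at its end, in the units of the state.
- observe(): the state, without advancing time (a new reading comes with each control period).
- snapshot(name): name is "side" or "top"; returns a dict with "pixels" (480x640x3 uint8, red, green, blue), "K" (3x3 intrinsics, pixels), "rvec" (rotation vector, rad) and "tvec" (3), from world to camera coordinates, as OpenCV has them. Camera axes: x right, y down, z forward; pixel columns grow to the right and rows downward; lengths in m; the calibration is good to about 2 mm. A picture is of the moment at which its call begins. There is no depth.
- finish_job(): hands the job in; it is judged then, once.
The state is a dict: "clock": time; "joint_pos": joint angles; "dq": joint speeds; "effort": joint torques, N m; "eef_pos": TCP position; "eef_rot": TCP orientation; "force": force on the tool from outside, world axes, zero at the start; "moment": the same for the moment, N m; "finger_gap": opening from 0.0 (shut) to 1.0 (fully open); "gripper_force": force on a finger pad.
Only numpy, scipy, OpenCV 4.12 (cv2) and the standard library are available. Lean on these libraries where they do the work, as an engineer would, in place of code of your own. Each camera call takes 0.05 s, during which the arm holds its last target. There are 200 camera calls.

## Working session

There is one attempt and no reset: what is moved stays moved. The work goes in short steps, Python scripts to look and compute and a tool call to move; the robot and the scene stay as the last step left them, time stands still between calls to the robot, and variables do not carry over. Pictures are saved under pics/ and viewed, at most 10 in all, crops included, and the job is handed in when it is done.

Besides the shell and the picture viewer there is one more tool, called as name([rows], argument=value, ...), one row to a line, values as JSON. step_arm: Moves the arm, as the interface text tells. Shifts and turns lie within -1 to 1; 1 stands for 0.02 m of shift or pi/4 rad of turn. Its arguments: {"type":"object","properties":{"increments":{"type":"array"},"claw":{"type":"number"},"force":{"type":"number"}},"required":["increments"]}

```bash
mkdir -p pics; cat > h.py <<'E'
from bench import *
import numpy as np, cv2
def snap(n):
    s=snapshot(n); R=cv2.Rodrigues(np.array(s["rvec"],float))[0]; t=np.array(s["tvec"],float).ravel()
    return s["pixels"],np.array(s["K"],float),R,t
def ray(c,uv):
    _,K,R,t=c; d=R.T@np.linalg.inv(K)@np.array([uv[0],uv[1],1.]); return -R.T@t,d/np.linalg.norm(d)
def onz(c,uv,z):
    o,d=ray(c,uv); return o+d*(z-o[2])/d[2]
def proj(c,P):
    _,K,R,t=c; q=(R@np.atleast_2d(P).T).T+t; q=(K@q.T).T; return q[:,:2]/q[:,2:]
def tri(c1,u1,c2,u2):
    o1,d1=ray(c1,u1);o2,d2=ray(c2,u2)
    s=np.linalg.lstsq(np.c_[d1,-d2],o2-o1,rcond=None)[0]
    a=o1+s[0]*d1;b=o2+s[1]*d2; return (a+b)/2,np.linalg.norm(a-b)
def save(px,n): cv2.imwrite("pics/"+n,cv2.cvtColor(px,cv2.COLOR_RGB2BGR))
E
python3 - <<'E'
from h import *
for n in("side","top"):
    c=snap(n); save(c[0],n+"0.png"); print(n,c[1].diagonal(),-c[2].T@c[3],c[2][2])
    np.savez(n+"0.npz",px=c[0],K=c[1],R=c[2],t=c[3])
s=observe(); print(s["clock"],s["eef_pos"],s["eef_rot"],s["finger_gap"])
E
```

```text
side [543.94583784 543.94583784   1.        ] [0.44600199 0.92053919 1.01534046] [ 0.06678476 -0.69698938 -0.71396471]
top [548.97275365 548.97275365   1.        ] [ 4.59968768e-01 -6.89888897e-04  1.38189909e+00] [ 0.04332108 -0.00168663 -0.99905978]
0.1 [ 0.21410583 -0.45153039  0.24788483] [[ 9.03565658e-01  4.28449443e-01 -4.20033787e-04]
 [ 4.28449649e-01 -9.03565250e-01  8.58849837e-04]
 [-1.15541987e-05 -9.55990547e-04 -9.99999543e-01]] 0.9993256970561589
```

View pics/side0.png

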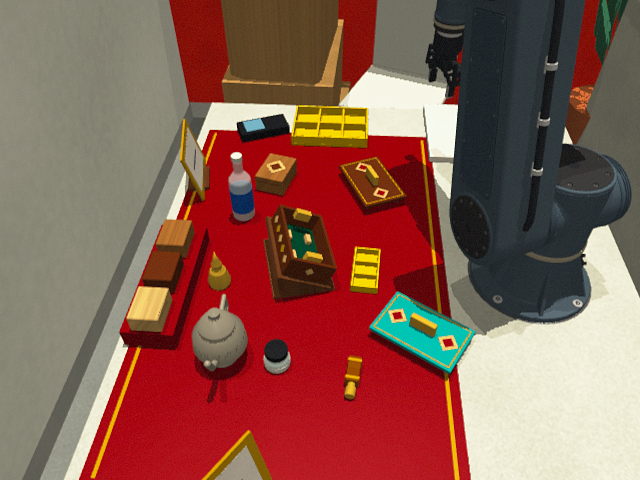

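View pics/top0.png

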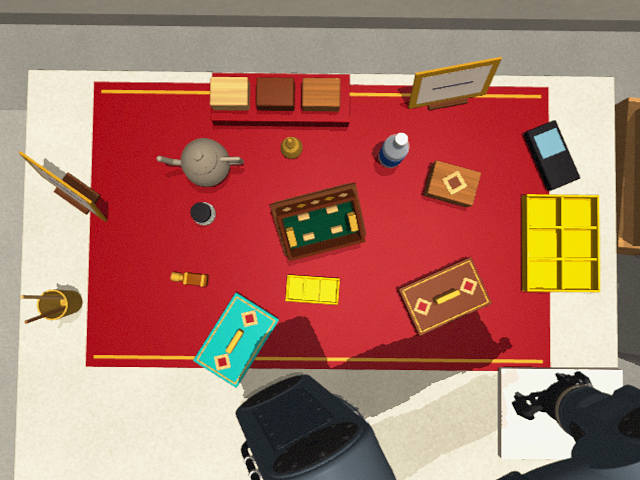

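Side view: the flask is at (353,378), chest (300,248), red-brown lid (372,183), turquoise look-alike (421,330). Top view: flask (189,279), chest (318,220), lid (443,296), turquoise lid (236,340).

Candidates for the lid are top (443,296), red-brown, and (236,340), turquoise; the red-brown one fits. For the flask they are (189,279), amber lying on its side, and (291,147), upright brass; the lying one fits. I'll check both in an enlarged crop.

```bash
python3 - <<'E'
from h import *
T=np.load("top0.npz")["px"];S=np.load("side0.npz")["px"]
def cr(p,u,v,w,h,W,H): return cv2.resize(p[v:v+h,u:u+w],(W,H),interpolation=cv2.INTER_CUBIC)
a=np.hstack([cr(T,262,175,110,90,440,360),cr(S,258,195,90,90,360,360)])
b=np.hstack([cr(T,160,260,60,40,360,240),cr(T,393,250,110,60,440,240)])
save(np.vstack([a,b]),"crop1.png")
E
```

```text
(no output)
```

View pics/crop1.png

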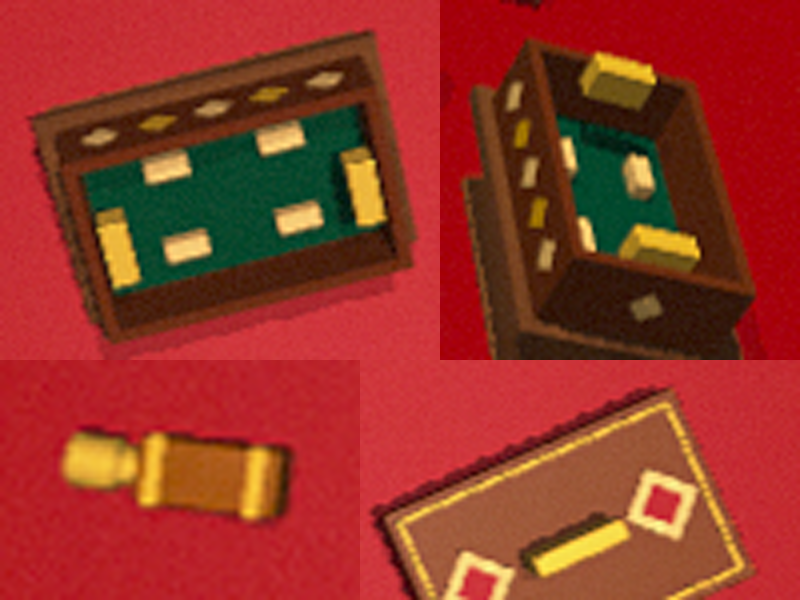

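The crop confirms the red-brown lid and the amber lying flask. Its stopper points left in the image (+y), and the chest lies between its two brass pads. Next I'll measure.

```bash
cat >> h.py <<'E'
def load(n):
    d=np.load(n); return d["px"],d["K"],d["R"],d["t"]
def hsv(c): return cv2.cvtColor(c[0],cv2.COLOR_RGB2HSV)
def blobs(m,roi,amin=15):
    u,v,w,h=roi; k=np.zeros_like(m); k[v:v+h,u:u+w]=m[v:v+h,u:u+w]
    cs,_=cv2.findContours(k,cv2.RETR_EXTERNAL,cv2.CHAIN_APPROX_NONE)
    return sorted([c for c in cs if cv2.contourArea(c)>=amin],key=cv2.contourArea,reverse=True)
E
python3 - <<'E'
from h import *
T=load("top0.npz");S=load("side0.npz")
hT=hsv(T)
# non-carpet masks: carpet strong red
def notred(c): 
    p=c[0].astype(int); return (((p[...,1]>0.33*p[...,0])&(p[...,0]>60)).astype(np.uint8))*255
m=notred(T)
f=blobs(m,(160,262,60,36))[0]; r=cv2.minAreaRect(f); print("flask rect",r)
bx=cv2.boxPoints(r); print(np.round([onz(T,b,0.014) for b in bx],4).tolist())
mp=cv2.fitLine(f,cv2.DIST_L2,0,.01,.01).ravel();print("line",mp)
l=blobs(m,(385,245,115,100))[0]; r=cv2.minAreaRect(l); print("lid rect",r)
P=np.array([onz(T,b,0.032) for b in cv2.boxPoints(r)]); print(P.round(4).tolist(),P.mean(0),np.linalg.norm(P[0]-P[1]),np.linalg.norm(P[1]-P[2]))
y=((hT[...,0]>20)&(hT[...,0]<34)&(hT[...,1]>120)&(hT[...,2]>170)).astype(np.uint8)*255
for roi in((425,275,45,40),(275,180,90,80)):
  for b in blobs(y,roi,20)[:4]:
    r=cv2.minAreaRect(b); print(roi,r)
hS=hsv(S); y=((hS[...,0]>20)&(hS[...,0]<34)&(hS[...,1]>120)&(hS[...,2]>170)).astype(np.uint8)*255
for roi in((262,200,80,80),(355,160,30,30)):
  for b in blobs(y,roi,20)[:4]: print("side",roi,cv2.minAreaRect(b))
# chest rim corners: order UL,UR,DR,DL (uphill left(+y) ...)
tT=np.float32([[65,165],[378,95],[411,266],[110,340]])/4+[262,175]
tS=np.float32([[(575-440),258],[(528-440),42],[(695-440),82],[(755-440),292]])/4+[258,195]
crit=(3,30,.01)
for n,c,p in(("T",T,tT),("S",S,tS)):
    g=cv2.cvtColor(c[0],cv2.COLOR_RGB2GRAY)
    q=cv2.cornerSubPix(g,p.astype(np.float32).reshape(-1,1,2).copy(),(2,2),(-1,-1),crit).reshape(-1,2); print(n,p.tolist(),q.tolist())
P=[];
for a,b in zip(tT,tS):
    X,e=tri(T,a,S,b);P.append(X);print(X.round(4),round(e,4))
P=np.array(P);C=P.mean(0);xa=(P[0]+P[1]-P[2]-P[3])/2;ya=(P[0]+P[3]-P[1]-P[2])/2
print("C",C,np.linalg.norm(xa),np.linalg.norm(ya),xa/np.linalg.norm(xa),ya/np.linalg.norm(ya))
E
```

```text
flask rect ((188.7201385498047, 278.3788146972656), (37.739723205566406, 12.502013206481934), 6.709836959838867)
[[0.4112, 0.3728, 0.014], [0.4421, 0.3699, 0.014], [0.4322, 0.2765, 0.014], [0.4014, 0.2795, 0.014]]
line [9.9330062e-01 1.1555899e-01 1.8918889e+02 2.7832224e+02]
lid rect ((444.86590576171875, 296.03533935546875), (52.025123596191406, 80.06671142578125), 65.77225494384766)
[[0.4027, -0.1924, 0.032], [0.4854, -0.3716, 0.032], [0.3697, -0.4239, 0.032], [0.2877, -0.2452, 0.032]] [ 0.38640289 -0.30826999  0.032     ] 0.19734113898038716 0.12693026658840498
(425, 275, 45, 40) ((447.8763122558594, 296.7216491699219), (4.670592308044434, 23.352964401245117), 66.03751373291016)
(275, 180, 90, 80) ((291.38677978515625, 238.103759765625), (14.972299575805664, 7.005387783050537), 74.05460357666016)
(275, 180, 90, 80) ((353.5135192871094, 222.58108520507812), (14.79590892791748, 5.753964424133301), 80.53767395019531)
side (262, 200, 80, 80) ((314.1529541015625, 254.81175231933594), (17.13750648498535, 4.772470474243164), 12.52880859375)
side (262, 200, 80, 80) ((303.9706115722656, 212.11766052246094), (15.037208557128906, 3.152963161468506), 14.03624439239502)
side (355, 160, 30, 30) ((372.015380859375, 171.3769073486328), (16.225570678710938, 3.7713494300842285), 52.12501525878906)
T [[278.25, 216.25], [356.5, 198.75], [364.75, 241.5], [289.5, 260.0]] [[278.25, 216.25], [356.5, 198.75], [365.2414855957031, 240.94400024414062], [290.2998352050781, 260.7270202636719]]
S [[291.75, 259.5], [280.0, 205.5], [321.75, 215.5], [336.75, 268.0]] [[291.75, 259.5], [280.0, 205.5], [321.75, 215.5], [335.7724609375, 268.46630859375]]
[0.5688 0.0964 0.1187] 0.0025
[ 0.6144 -0.0836  0.1184] 0.0033
[ 0.5149 -0.1077  0.0692] 0.0025
[0.4682 0.0717 0.0706] 0.0033
C [ 0.54158113 -0.00578994  0.09421667] 0.11390397165907637 0.18556948279611576 [0.87844892 0.21366752 0.42740342] [-0.2488527   0.96853018  0.0046511 ]
```

step_arm([
  [[0, 0, 0, 0, 0, -0.143], [0, 0, 0, 0, 0, -0.143], [0, 0, 0, 0, 0, -0.143], [0, 0, 0, 0, 0, -0.143], [0, 0, 0, 0, 0, -0.143], [0, 0, 0, 0, 0, -0.143], [0, 0, 0, 0, 0, -0.143], [0, 0, 0, 0, 0, -0.143], [0, 0, 0, 0, 0, -0.143]],
], claw=0.65, force=30)

```text
clock: 0.85
eef_pos: [0.2141, -0.4516, 0.248]
eef_rot: [[0.111, 0.994, -0.0], [0.994, -0.111, 0.001], [0.001, -0.0, -1.0]]
force: [-0.3, 0.2, 0.2]
finger_gap: 0.654
gripper_force: 0.0
```

step_arm([
  [[0.98, 0.145, 0, 0, 0, 0], [0.98, 0.145, 0, 0, 0, 0], [0.98, 0.145, 0, 0, 0, 0], [0.98, 0.145, 0, 0, 0, 0], [0.98, 0.145, 0, 0, 0, 0], [0.98, 0.145, 0, 0, 0, 0], [0.98, 0.145, 0, 0, 0, 0], [0.98, 0.145, 0, 0, 0, 0], [0.98, 0.145, 0, 0, 0, 0], [0.98, 0.145, 0, 0, 0, 0], [0.98, 0.145, 0, 0, 0, 0], [0.98, 0.145, 0, 0, 0, 0]],
])

```text
clock: 1.85
eef_pos: [0.2762, -0.2212, 0.2481]
eef_rot: [[0.117, 0.993, -0.0], [0.993, -0.117, 0.0], [0.0, -0.0, -1.0]]
force: [0.0, -0.4, 0.2]
finger_gap: 0.646
gripper_force: 0.0
```

Works in sequence. I'll continue.

step_arm([
  [[0.98, 0.145, 0, 0, 0, 0], [0.98, 0.145, 0, 0, 0, 0], [0.98, 0.145, 0, 0, 0, 0], [0.98, 0.145, 0, 0, 0, 0], [0.98, 0.145, 0, 0, 0, 0], [0.98, 0.145, 0, 0, 0, 0], [0.98, 0.145, 0, 0, 0, 0], [0.98, 0.145, 0, 0, 0, 0], [0.98, 0.145, 0, 0, 0, 0], [0.98, 0.145, 0, 0, 0, 0], [0.98, 0.145, 0, 0, 0, 0], [0.98, 0.145, 0, 0, 0, 0]],
])

```text
clock: 2.85
eef_pos: [0.3383, 0.0083, 0.2482]
eef_rot: [[0.117, 0.993, -0.0], [0.993, -0.117, 0.0], [-0.0, -0.0, -1.0]]
force: [0.7, -1.0, 0.7]
finger_gap: 0.65
gripper_force: 0.0
```

step_arm([
  [[0.98, 0.145, 0.3, 0, 0, 0], [0.98, 0.145, 0.3, 0, 0, 0], [0.98, 0.145, 0.3, 0, 0, 0], [0.98, 0.145, 0.3, 0, 0, 0], [0.98, 0.145, 0.3, 0, 0, 0], [0.98, 0.145, 0.3, 0, 0, 0], [0.98, 0.145, 0.3, 0, 0, 0], [0.98, 0.145, 0.3, 0, 0, 0], [0.98, 0.145, 0.3, 0, 0, 0], [0.98, 0.145, 0.3, 0, 0, 0], [0.98, 0.145, 0.3, 0, 0, 0], [0, 0, 0, 0, 0, 0]],
])

```text
clock: 3.85
eef_pos: [0.3953, 0.2199, 0.1809]
eef_rot: [[0.115, 0.993, -0.001], [0.993, -0.115, -0.0], [-0.0, -0.001, -1.0]]
force: [-1.2, 0.4, -0.8]
finger_gap: 0.651
gripper_force: 0.0
```

```bash
python3 - <<'E'
from h import *
S=snap("side");T=snap("top");np.savez("top1.npz",px=T[0],K=T[1],R=T[2],t=T[3]);np.savez("side1.npz",px=S[0],K=S[1],R=S[2],t=S[3])
s=observe();print(s["clock"],np.round(s["eef_pos"],4),np.round(s["joint_pos"],3))
def notred(c): 
    p=c[0].astype(int); return (((p[...,1]>0.33*p[...,0])&(p[...,0]>60)).astype(np.uint8))*255
print(notred(load("side0.npz"))[350:405,335:375].sum()/255)
S0=load("side0.npz");f=blobs(notred(S0),(330,345,45,60))[0];r=cv2.minAreaRect(f);print(r,np.round([onz(S0,b,.014) for b in cv2.boxPoints(r)],4).tolist())
# predicted outline check
o=np.array([.42,.3098,0]);a=np.array([.116,.993,0]);x=np.array([.993,-.116,0])
P=[o-.03*a+np.array([0,0,.014]),o+.06*a+np.array([0,0,.014])];print(proj(S0,P),proj(load("top0.npz"),P))
# chest PnP per view
q=np.float32([[.06,.094,0],[.06,-.094,0],[-.06,-.094,0],[-.06,.094,0]])
import h
p=np.hstack([np.vstack([h.load("top0.npz")[0][190:265,270:370]])]);p=cv2.resize(p,(800,600),interpolation=cv2.INTER_CUBIC);save(p,"chT.png")
p=S0[0][198:273,262:342];p=cv2.resize(p,(640,600),interpolation=cv2.INTER_CUBIC);save(p,"chS.png")
E
```

```text
3.95 [0.3948 0.2178 0.1818] [ 0.504  0.138 -0.295  1.139 -0.     2.191]
561.0
((351.8785705566406, 377.2890319824219), (14.597491264343262, 43.48835754394531), 8.746162414550781) [[0.4416, 0.3712, 0.014], [0.4317, 0.2689, 0.014], [0.4008, 0.2722, 0.014], [0.4125, 0.3739, 0.014]]
[[354.94409112 359.57872691]
 [348.66401717 397.34848271]] [[206.65606914 280.67807264]
 [170.77811647 276.0547865 ]]
```

View pics/chT.png

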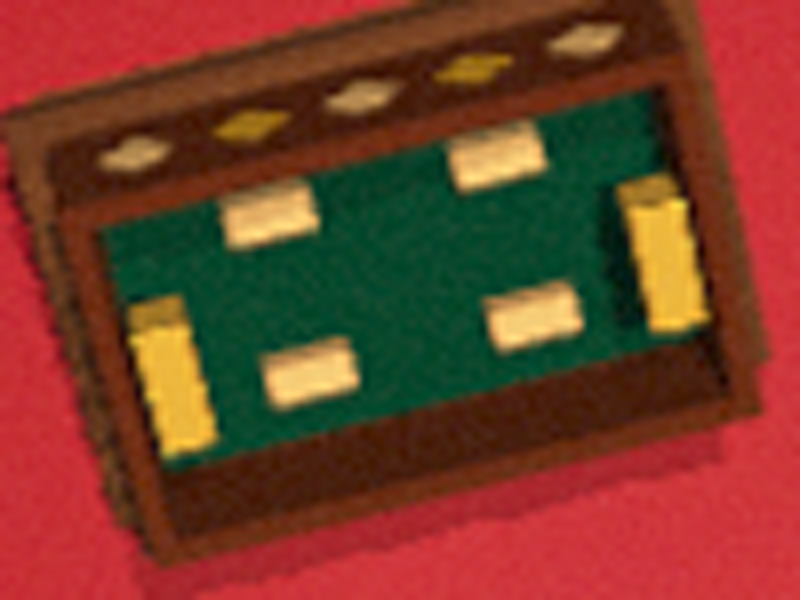

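View pics/chS.png

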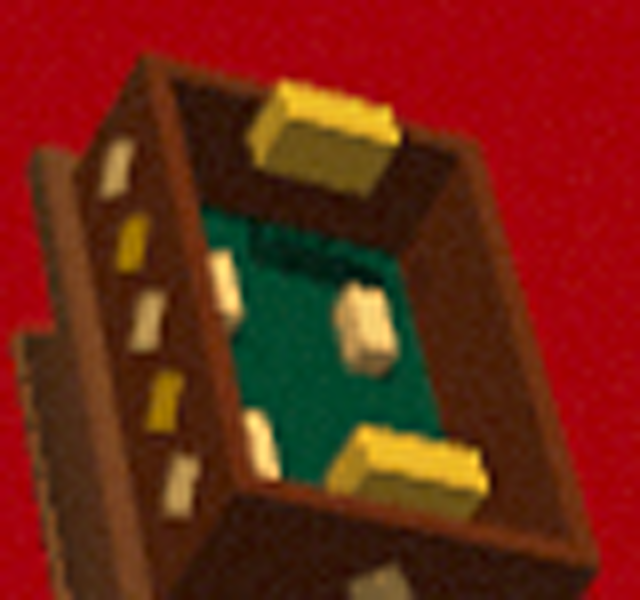

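Top crop: outer rim corners at crop pixels (62,212), (680,57), (758,410) and (160,563). Side crop: the same corners at (238,490), (148,57), (483,147) and (597,562). I'll redo the chest with these.

```bash
python3 - <<'E'
from h import *
T=load("top0.npz");S=load("side0.npz")
tT=(np.array([[62,212],[680,57],[758,410],[160,563]])+.5)/8-.5+[270,190]
tS=(np.array([[238,490],[148,57],[483,147],[597,562]])+.5)/8-.5+[262,198]
P=[]
for a,b in zip(tT,tS):
    X,e=tri(T,a,S,b);P.append(X);print(X.round(4),round(e,4))
P=np.array(P);C=P.mean(0);xa=(P[0]+P[1]-P[2]-P[3])/2;ya=(P[0]+P[3]-P[1]-P[2])/2
print("C",C,np.linalg.norm(xa),np.linalg.norm(ya),xa/np.linalg.norm(xa),ya/np.linalg.norm(ya))
psi=np.arctan2(-ya[0],ya[1]);print("yaw",np.degrees(psi))
q=np.float32([[.06,.094,0],[.06,-.094,0],[-.06,-.094,0],[-.06,.094,0]])
for c,p in((T,tT),(S,tS)):
    ok,rv,tv=cv2.solvePnP(q,p.astype(np.float32),c[1],None); R=c[2].T@cv2.Rodrigues(rv)[0]; print("pnp",c[2].T@(tv.ravel()-c[3]),R.round(3).tolist())
k=np.radians(28);X=np.array([np.cos(k)*np.cos(psi),np.cos(k)*np.sin(psi),np.sin(k)]);Y=np.array([-np.sin(psi),np.cos(psi),0]);Z=np.cross(X,Y)
Rc=np.c_[X,Y,Z]; np.savez("chest.npz",C=C,R=Rc)
W=q@Rc.T+C; print("resid T",(proj(T,W)-tT).round(2).tolist(),"S",(proj(S,W)-tS).round(2).tolist())
# gold band/blocks check: blocks top centres at floor
B=np.array([[sx*.027,sy*.035,-.034] for sx in(1,-1) for sy in(1,-1)])@Rc.T+C; print("blocks in crop",((proj(T,B)-[270,190]+.5)*8-.5).round().tolist())
print(((proj(S,B)-[262,198]+.5)*8-.5).round().tolist())
f=C-.046*Z; tcp=f+.021*Z; print("Rc",Rc.round(4).tolist(),"floor",f.round(4),"tcp place",tcp.round(4),"above",(tcp+.1*Z).round(4))
E
```

```text
[0.5691 0.0983 0.1229] 0.0019
[ 0.6158 -0.0788  0.1255] 0.0016
[ 0.5155 -0.1067  0.0686] 0.0047
[0.4689 0.0716 0.0709] 0.0021
C [ 0.54232762 -0.00391126  0.09701014] 0.11730405876054618 0.18367571779138545 [0.85470367 0.23240843 0.46418527] [-2.53708604e-01  9.67280371e-01 -7.93137388e-04]
yaw 14.697082052785783
pnp [ 0.54554879 -0.00388528  0.06675278] [[0.849, -0.257, -0.462], [0.231, 0.966, -0.113], [0.475, -0.011, 0.88]]
pnp [ 0.54328892 -0.02556333  0.07548831] [[0.862, -0.251, -0.441], [0.224, 0.968, -0.114], [0.455, -0.001, 0.89]]
resid T [[-1.01, 0.06], [1.13, -0.32], [0.69, 1.22], [-0.79, 1.15]] S [[-0.83, -0.01], [-0.85, -0.64], [-0.67, -0.53], [0.21, 1.26]]
blocks in crop [[269.0, 221.0], [498.0, 164.0], [310.0, 380.0], [534.0, 325.0]]
[[252.0, 445.0], [217.0, 283.0], [411.0, 481.0], [371.0, 321.0]]
Rc [[0.8541, -0.2537, -0.4541], [0.224, 0.9673, -0.1191], [0.4695, 0.0, 0.8829]] floor [0.5632 0.0016 0.0564] tcp place [ 0.5537 -0.0009  0.0749] above [ 0.5083 -0.0128  0.1632]
```

step_arm([
  [[0.985, 0.146, 0.5, 0, 0, 0], [0.985, 0.146, 0.5, 0, 0, 0], [0.985, 0.146, 0.5, 0, 0, 0], [0.985, 0.146, 0.5, 0, 0, 0], [0.985, 0.146, 0.5, 0, 0, 0], [0, 0, 0.9, 0, 0, 0], [0, 0, 0.9, 0, 0, 0], [0, 0, 0.9, 0, 0, 0], [0, 0, 0.9, 0, 0, 0], [0, 0, 0.9, 0, 0, 0], [0, 0, 0.7, 0, 0, 0], [0, 0, 0.35, 0, 0, 0]],
])

```text
clock: 4.95
eef_pos: [0.4206, 0.3124, 0.02]
eef_rot: [[0.118, 0.993, -0.002], [0.993, -0.118, -0.001], [-0.001, -0.001, -1.0]]
force: [-1.0, -0.8, 0.3]
finger_gap: 0.648
gripper_force: 0.0
```

step_arm([
  [[0, 0, 0, 0, 0, 0], [0, 0, 0, 0, 0, 0]],
])

```text
clock: 5.12
eef_pos: [0.4215, 0.3135, 0.0218]
eef_rot: [[0.117, 0.993, 0.0], [0.993, -0.117, 0.0], [0.0, 0.0, -1.0]]
force: [0.1, -0.2, 0.0]
finger_gap: 0.652
gripper_force: 0.0
```

step_arm([
  [[0, 0, 0, 0, 0, 0], [0, 0, 0, 0, 0, 0], [0, 0, 0, 0, 0, 0], [0, 0, 0, 0, 0, 0], [0, 0, 0, 0, 0, 0], [0, 0, 0, 0, 0, 0]],
], claw=0, force=35)

```text
clock: 5.62
eef_pos: [0.4219, 0.3141, 0.0224]
eef_rot: [[0.117, 0.993, 0.001], [0.993, -0.117, 0.001], [0.001, 0.001, -1.0]]
force: [-2.1, -1.1, 7.0]
finger_gap: 0.318
gripper_force: 34.8
```

step_arm([
  [[0, 0, -0.4, 0, 0, 0], [0, 0, -0.8, 0, 0, 0], [0, 0, -1, 0, 0, 0], [0, 0, -1, 0, 0, 0], [0, 0, -1, 0, 0, 0], [0, 0, -1, 0, 0, 0], [0, 0, -1, 0, 0, 0], [0, 0, -1, 0, 0, 0], [0, 0, -1, 0, 0, 0], [0, 0, -0.8, 0, 0, 0], [0, 0, 0, 0, 0, 0], [0, 0, 0, 0, 0, 0]],
])

```text
clock: 6.62
eef_pos: [0.4216, 0.314, 0.2023]
eef_rot: [[0.117, 0.993, 0.002], [0.993, -0.117, 0.001], [0.001, 0.001, -1.0]]
force: [0.6, -0.1, -2.8]
finger_gap: 0.319
gripper_force: 35.1
```

```bash
cat >> h.py <<'E'
from scipy.spatial.transform import Rotation as Ro
def go(Pt,Rt,s=None):
    s=s or observe(); R=np.array(s["eef_rot"]);p=np.array(s["eef_pos"])
    print("rotvec units",(Ro.from_matrix(R.T@Rt).as_rotvec()/(np.pi/4)).round(3),"then shift in target axes, units",(Rt.T@(Pt-p)/.02).round(3),"in present axes",(R.T@(Pt-p)/.02).round(3))
E
python3 - <<'E'
from h import *
d=np.load("chest.npz");C=d["C"]+[.0013,0,0];R=d["R"];np.savez("chest.npz",C=C,R=R)
X,Y,Z=R.T;Rt=np.c_[Y,X,-Z];s=observe();print(s["eef_pos"],s["finger_gap"],s["gripper_force"],s["force"])
print(C+Z*(-.046+.0225+.13));go(C+Z*(-.046+.0225+.13),Rt)
E
```

```text
[0.42155359 0.31403846 0.20233056] 0.3194040184032395 35.12470901012421 [ 0.57314897 -0.13639933 -2.81704523]
[ 0.49526483 -0.01659637  0.19104406]
rotvec units [-0.613  0.115 -0.466] then shift in target axes, units [-16.926  -0.821   0.203] in present axes [-15.989   5.591   0.551]
```

step_arm([
  [[0, 0, 0, -0.102, 0.019, -0.078], [0, 0, 0, -0.102, 0.019, -0.078], [0, 0, 0, -0.102, 0.019, -0.078], [0, 0, 0, -0.102, 0.019, -0.078], [0, 0, 0, -0.102, 0.019, -0.078], [0, 0, 0, -0.102, 0.019, -0.078], [-0.5, -0.02, 0, 0, 0, 0], [-0.9, -0.05, 0, 0, 0, 0], [-1, -0.05, 0, 0, 0, 0], [-1, -0.05, 0, 0, 0, 0], [-1, -0.05, 0, 0, 0, 0], [-1, -0.05, 0, 0, 0, 0]],
])

```text
clock: 7.62
eef_pos: [0.4439, 0.2067, 0.1984]
eef_rot: [[-0.253, 0.857, 0.45], [0.967, 0.225, 0.117], [-0.001, 0.465, -0.885]]
force: [-0.6, -0.6, -1.5]
finger_gap: 0.323
gripper_force: 35.3
```

step_arm([
  [[-1, -0.05, 0.02, 0, 0, 0], [-1, -0.05, 0.02, 0, 0, 0], [-1, -0.05, 0.02, 0, 0, 0], [-1, -0.05, 0.02, 0, 0, 0], [-1, -0.05, 0.02, 0, 0, 0], [-1, -0.05, 0.02, 0, 0, 0], [-1, -0.05, 0.02, 0, 0, 0], [-1, -0.05, 0.02, 0, 0, 0], [-1, -0.05, 0.02, 0, 0, 0], [-1, -0.05, 0.02, 0, 0, 0], [-1, -0.05, 0, 0, 0, 0], [-0.5, -0.03, 0, 0, 0, 0]],
])

```text
clock: 8.62
eef_pos: [0.4945, -0.0187, 0.1899]
eef_rot: [[-0.252, 0.857, 0.45], [0.968, 0.222, 0.117], [0.0, 0.465, -0.885]]
force: [-0.6, 0.5, -2.0]
finger_gap: 0.317
gripper_force: 35.3
```

step_arm([
  [[0, 0, 0, 0, 0, 0], [0, 0, 0, 0, 0, 0]],
])

```text
clock: 8.78
eef_pos: [0.4943, -0.0171, 0.1899]
eef_rot: [[-0.252, 0.856, 0.451], [0.968, 0.223, 0.118], [0.0, 0.466, -0.885]]
force: [0.8, 0.3, -2.2]
finger_gap: 0.317
gripper_force: 35.3
```

```bash
python3 - <<'E'
from h import *
d=np.load("chest.npz");C=d["C"];R=d["R"];X,Y,Z=R.T;Rt=np.c_[Y,X,-Z];s=observe();print(s["clock"],s["eef_pos"],s["finger_gap"],s["gripper_force"],np.round(s["joint_pos"],2))
go(C+Z*(-.046+.0225+.13),Rt)
T=snap("top");S=snap("side")
save(np.hstack([cv2.resize(T[0][170:270,260:360],(400,400)),cv2.resize(S[0][150:280,240:370],(400,400))]),"hov.png")
E
```

```text
8.7833 [ 0.49429606 -0.01710213  0.18990085] 0.3174962722135758 35.3149688243866 [-0.14 -0.14 -0.68  0.58  0.18  1.21]
rotvec units [-0.006  0.001 -0.002] then shift in target axes, units [ 0.012  0.074 -0.025] in present axes [ 0.012  0.074 -0.026]
```

View pics/hov.png

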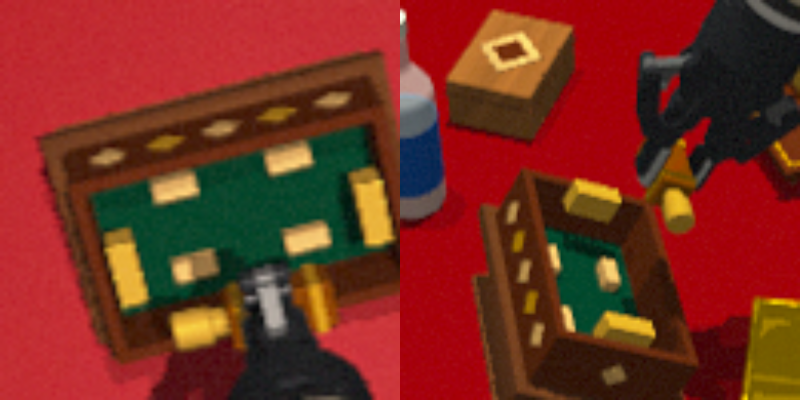

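The flask is held level with the slope, above the mouth and lined up with the trough. Descending.

step_arm([
  [[0, 0.07, 0.3, 0, 0, 0], [0, 0, 0.6, 0, 0, 0], [0, 0, 0.8, 0, 0, 0], [0, 0, 0.8, 0, 0, 0], [0, 0, 0.8, 0, 0, 0], [0, 0, 0.8, 0, 0, 0], [0, 0, 0.7, 0, 0, 0], [0, 0, 0.6, 0, 0, 0], [0, 0, 0.4, 0, 0, 0], [0, 0, 0.3, 0, 0, 0], [0, 0, 0, 0, 0, 0], [0, 0, 0, 0, 0, 0]],
])

```text
clock: 9.88
eef_pos: [0.5508, -0.0015, 0.0831]
eef_rot: [[-0.255, 0.855, 0.452], [0.967, 0.226, 0.118], [-0.001, 0.467, -0.884]]
force: [0.1, 0.4, -0.8]
finger_gap: 0.318
gripper_force: 35.3
```

step_arm([
  [[0, 0, 0.1, 0, 0, 0], [0, 0, 0.05, 0, 0, 0], [0, 0, 0, 0, 0, 0]],
])

```text
clock: 10.13
eef_pos: [0.5525, -0.0015, 0.0808]
eef_rot: [[-0.254, 0.855, 0.453], [0.967, 0.226, 0.118], [-0.002, 0.468, -0.884]]
force: [-0.8, -0.8, -1.0]
finger_gap: 0.321
gripper_force: 35.3
```

step_arm([
  [[0, 0, 0.1, 0, 0, 0], [0, 0, 0.08, 0, 0, 0], [0, 0, 0, 0, 0, 0]],
])

```text
clock: 10.38
eef_pos: [0.5539, -0.001, 0.0771]
eef_rot: [[-0.255, 0.855, 0.452], [0.967, 0.226, 0.118], [-0.001, 0.467, -0.884]]
force: [1.1, -0.2, -1.6]
finger_gap: 0.32
gripper_force: 35.3
```

step_arm([
  [[0, 0, 0.05, 0, 0, 0], [0, 0, 0, 0, 0, 0]],
])

```text
clock: 10.55
eef_pos: [0.5542, -0.001, 0.0767]
eef_rot: [[-0.254, 0.855, 0.452], [0.967, 0.226, 0.117], [-0.002, 0.467, -0.884]]
force: [-9.7, -1.9, 9.8]
finger_gap: 0.319
gripper_force: 37.3
```

step_arm([
  [[0, 0, 0.05, 0, 0, 0], [0, 0, 0, 0, 0, 0]],
])

```text
clock: 10.72
eef_pos: [0.5545, -0.001, 0.0761]
eef_rot: [[-0.254, 0.855, 0.452], [0.967, 0.225, 0.117], [-0.002, 0.467, -0.884]]
force: [-21.5, -5.3, 24.8]
finger_gap: 0.323
gripper_force: 40.7
```

step_arm([
  [[0, 0, -0.06, 0, 0, 0], [0, 0, 0, 0, 0, 0]],
])

```text
clock: 10.88
eef_pos: [0.5543, -0.001, 0.0769]
eef_rot: [[-0.255, 0.855, 0.453], [0.967, 0.226, 0.118], [-0.002, 0.468, -0.884]]
force: [0.1, -0.6, -1.2]
finger_gap: 0.321
gripper_force: 36.2
```

step_arm([
  [[0, 0, 0, 0, 0, 0], [0, 0, 0, 0, 0, 0], [0, 0, 0, 0, 0, 0], [0, 0, 0, 0, 0, 0]],
], claw=0.55)

```text
clock: 11.22
eef_pos: [0.5544, -0.0009, 0.0766]
eef_rot: [[-0.255, 0.855, 0.452], [0.967, 0.226, 0.118], [-0.002, 0.467, -0.884]]
force: [-0.6, -0.6, 0.5]
finger_gap: 0.554
gripper_force: 0.0
```

step_arm([
  [[0, 0, -0.3, 0, 0, 0], [0, 0, -0.6, 0, 0, 0], [0, 0, -0.8, 0, 0, 0], [0, 0, -1, 0, 0, 0], [0, 0, -1, 0, 0, 0], [0, 0, -1, 0, 0, 0], [0, 0, -1, 0, 0, 0], [0, 0, -1, 0, 0, 0], [0, 0, -0.5, 0, 0, 0]],
])

```text
clock: 11.97
eef_pos: [0.4888, -0.0181, 0.2065]
eef_rot: [[-0.254, 0.854, 0.454], [0.967, 0.226, 0.117], [-0.002, 0.469, -0.883]]
force: [0.5, -0.8, 0.4]
finger_gap: 0.548
gripper_force: 0.0
```

```bash
python3 - <<'E'
from h import *
d=np.load("chest.npz");C=d["C"];R=d["R"];s=observe();print(s["clock"],s["eef_pos"])
T=snap("top");S=snap("side")
save(np.hstack([cv2.resize(T[0][170:270,260:380],(480,400)),cv2.resize(S[0][180:280,250:330],(320,400))]),"rel.png")
# lid: measure handle in both views, top centre of handle at z=.064
T0=load("top0.npz");S0=load("side0.npz")
u1=(447.88,296.72);h=hsv(S0)
for lo in(120,150,170,200):
  y=((h[...,0]>20)&(h[...,0]<34)&(h[...,1]>120)&(h[...,2]>lo)).astype(np.uint8)*255
  for b in blobs(y,(355,160,30,30),15)[:1]: r=cv2.minAreaRect(b);print(lo,r,onz(S0,r[0],.064),tri(T0,u1,S0,r[0]))
print(onz(T0,u1,.064), onz(T0,(444.87,296.04),.032))
def notred(c): 
    p=c[0].astype(int); return (((p[...,1]>0.33*p[...,0])&(p[...,0]>60)).astype(np.uint8))*255
b=blobs(notred(S0),(335,148,75,68))[0];q=cv2.approxPolyDP(cv2.convexHull(b),4,True).reshape(-1,2);print(q.tolist(),np.round([onz(S0,p,.032) for p in q],4).tolist())
L=np.array([.3864,-.3083,0]);yl=np.array([-.419,.908,0]);xl=np.array([.908,.419,0])
W=[L+a*xl*.063+b*yl*.098+np.array([0,0,.032]) for a,b in((1,1),(1,-1),(-1,-1),(-1,1))];print(proj(S0,W).round(1).tolist(),proj(S0,L+[0,0,.064]))
E
```

```text
11.9667 [ 0.48879949 -0.01810543  0.2064679 ]
120 ((372.0, 171.49998474121094), (16.26345443725586, 4.949747562408447), 45.0) [ 0.38538476 -0.30506073  0.064     ] (array([ 0.38573501, -0.30880748,  0.06106587]), np.float64(0.0010723168089737524))
150 ((371.9461364746094, 171.43075561523438), (16.225570678710938, 3.946760654449463), 52.12501525878906) [ 0.38553649 -0.30536516  0.064     ] (array([ 0.38582864, -0.30873856,  0.06135997]), np.float64(0.0009181064242490366))
170 ((372.015380859375, 171.3769073486328), (16.225570678710938, 3.7713494300842285), 52.12501525878906) [ 0.38534331 -0.30562231  0.064     ] (array([ 0.38574605, -0.30868334,  0.06159835]), np.float64(0.0011095884143150752))
200 ((371.7837829589844, 170.79730224609375), (14.99594497680664, 3.3711812496185303), 54.46232223510742) [ 0.38600023 -0.30821522  0.064     ] (array([ 0.3862225 , -0.30810392,  0.06407558]), np.float64(0.0004341644056222278))
[ 0.38643569 -0.3081203   0.064     ] [ 0.38622734 -0.30819938  0.032     ]
[[377, 157], [406, 196], [365, 206], [339, 166]] [[0.3686, -0.4174, 0.032], [0.2895, -0.2431, 0.032], [0.4018, -0.1939, 0.032], [0.4801, -0.3661, 0.032]]
[[364.7, 206.2], [337.5, 164.9], [376.5, 155.7], [406.5, 195.4]] [[371.64133177 170.77296185]]
```

View pics/rel.png

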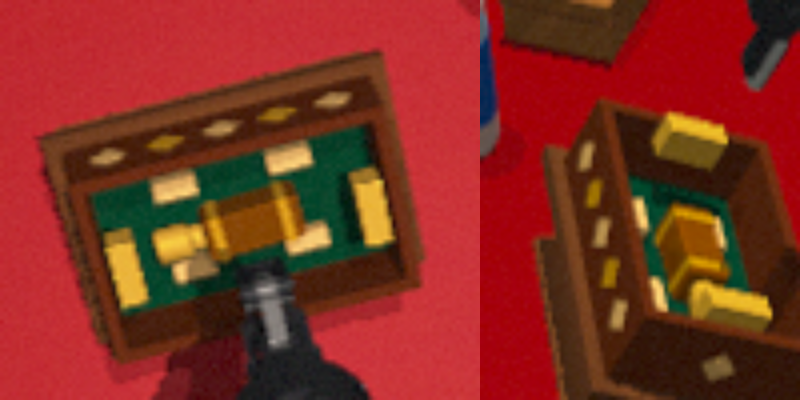

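The flask lies in the trough between the blocks, stopper toward +y, and both catches stand proud. On to the lid: centre (0.386,-0.308), yaw 24.8°, consistent in both views.

```bash
python3 - <<'E'
from h import *
a=np.radians(24.8);y=np.array([np.cos(a),np.sin(a),0]);x=np.array([-np.sin(a),np.cos(a),0]);Rt=np.c_[x,y,[0,0,-1]]
go(np.array([.3863,-.3082,.13]),Rt)
E
```

```text
rotvec units [ 0.621  0.058 -0.219] then shift in target axes, units [-10.999 -10.768   3.805] in present axes [-12.702  -9.465  -0.687]
```

step_arm([
  [[0, 0, 0, 0.124, 0.012, -0.044], [0, 0, 0, 0.124, 0.012, -0.044], [0, 0, 0, 0.124, 0.012, -0.044], [0, 0, 0, 0.124, 0.012, -0.044], [0, 0, 0, 0.124, 0.012, -0.044], [-1, -0.98, 0.3, 0, 0, 0], [-1, -0.98, 0.3, 0, 0, 0], [-1, -0.98, 0.3, 0, 0, 0], [-1, -0.98, 0.3, 0, 0, 0], [-1, -0.98, 0.3, 0, 0, 0]],
], claw=0.6)

```text
clock: 12.9
eef_pos: [0.4417, -0.1507, 0.1725]
eef_rot: [[-0.422, 0.907, -0.004], [0.907, 0.422, 0.002], [0.004, -0.003, -1.0]]
force: [1.2, 0.7, -0.1]
finger_gap: 0.599
gripper_force: 0.0
```

step_arm([
  [[-1, -0.98, 0.4, 0, 0, 0], [-1, -0.98, 0.4, 0, 0, 0], [-1, -0.98, 0.4, 0, 0, 0], [-1, -0.98, 0.4, 0, 0, 0], [-1, -0.98, 0.4, 0, 0, 0], [-1, -0.98, 0.3, 0, 0, 0], [0, 0, 0, 0, 0, 0], [0, 0, 0, 0, 0, 0]],
])

```text
clock: 13.57
eef_pos: [0.3853, -0.3086, 0.1265]
eef_rot: [[-0.419, 0.908, -0.004], [0.908, 0.419, 0.003], [0.004, -0.003, -1.0]]
force: [0.1, 0.9, -1.3]
finger_gap: 0.599
gripper_force: 0.0
```

```bash
python3 - <<'E'
from h import *
a=np.radians(24.8);y=np.array([np.cos(a),np.sin(a),0]);x=np.array([-np.sin(a),np.cos(a),0]);Rt=np.c_[x,y,[0,0,-1]]
go(np.array([.3863,-.3082,.053]),Rt);s=observe();print(s["clock"],s["eef_pos"],s["joint_pos"][5])
E
```

```text
rotvec units [-0.004 -0.006 -0.001] then shift in target axes, units [-1.000e-03  5.600e-02  3.675e+00] in present axes [-0.017  0.066  3.675]
13.5667 [ 0.38527638 -0.30864673  0.12649671] 0.46331826192281234
```

step_arm([
  [[0, 0.06, 0.5, -0.004, -0.006, 0], [0, 0, 0.8, 0, 0, 0], [0, 0, 0.8, 0, 0, 0], [0, 0, 0.8, 0, 0, 0], [0, 0, 0.5, 0, 0, 0], [0, 0, 0.25, 0, 0, 0], [0, 0, 0, 0, 0, 0]],
])

```text
clock: 14.15
eef_pos: [0.3871, -0.3068, 0.0539]
eef_rot: [[-0.422, 0.907, 0.001], [0.907, 0.422, -0.0], [-0.001, 0.001, -1.0]]
force: [-0.6, 0.0, 0.6]
finger_gap: 0.6
gripper_force: 0.0
```

step_arm([
  [[0, 0, 0, 0, 0, 0], [0, 0, 0, 0, 0, 0], [0, 0, 0, 0, 0, 0], [0, 0, 0, 0, 0, 0], [0, 0, 0, 0, 0, 0], [0, 0, 0, 0, 0, 0], [0, 0, 0, 0, 0, 0], [0, 0, 0, 0, 0, 0]],
], claw=0, force=70)

```text
clock: 14.82
eef_pos: [0.3877, -0.3079, 0.0557]
eef_rot: [[-0.421, 0.907, 0.003], [0.907, 0.421, -0.002], [-0.003, 0.002, -1.0]]
force: [-0.9, 2.0, 8.2]
finger_gap: 0.154
gripper_force: 69.3
```

step_arm([
  [[0, 0, -0.3, 0, 0, 0], [0, 0, -0.6, 0, 0, 0], [0, 0, -0.9, 0, 0, 0], [0, 0, -1, 0, 0, 0], [0, 0, -1, 0, 0, 0], [0, 0, -1, 0, 0, 0], [0, 0, -1, 0, 0, 0], [0, 0, -1, 0, 0, 0], [0, 0, -1, 0, 0, 0], [0, 0, -0.6, 0, 0, 0], [0, 0, 0, 0, 0, 0], [0, 0, 0, 0, 0, 0]],
])

```text
clock: 15.82
eef_pos: [0.3871, -0.3075, 0.2231]
eef_rot: [[-0.421, 0.907, 0.003], [0.907, 0.421, -0.002], [-0.003, 0.002, -1.0]]
force: [-0.9, -1.4, -3.8]
finger_gap: 0.152
gripper_force: 68.6
```

```bash
python3 - <<'E'
from h import *
d=np.load("chest.npz");C=d["C"];R=d["R"];X,Y,Z=R.T;Rt=np.c_[Y,X,-Z];s=observe();print(s["clock"],s["eef_pos"],s["finger_gap"],s["gripper_force"],s["force"],s["joint_pos"])
Pt=C+Z*(.0337+.07);print(Pt);go(Pt,Rt)
S=load("side0.npz");print("bottle base",onz(S,(243,213),0))
E
```

```text
15.8167 [ 0.38705743 -0.30753343  0.22305369] 0.15162319352782527 68.6424708366394 [-0.94261126 -1.35811821 -3.77602401] [-6.71491603e-01  2.04287771e-01 -1.08981564e-01  1.25426955e+00
  1.44888556e-04  4.64626837e-01]
[ 0.49653634 -0.01626287  0.18857181]
rotvec units [-0.618 -0.052  0.223] then shift in target axes, units [12.698  7.128  5.743] in present axes [10.909 11.095  1.711]
bottle base [ 0.73739047 -0.17826554  0.        ]
```

step_arm([
  [[0, 0, 0, -0.103, -0.009, 0.037], [0, 0, 0, -0.103, -0.009, 0.037], [0, 0, 0, -0.103, -0.009, 0.037], [0, 0, 0, -0.103, -0.009, 0.037], [0, 0, 0, -0.103, -0.009, 0.037], [0, 0, 0, -0.103, -0.009, 0.037], [0.5, 0.27, 0.2, 0, 0, 0], [0.9, 0.5, 0.4, 0, 0, 0], [1, 0.56, 0.45, 0, 0, 0], [1, 0.56, 0.45, 0, 0, 0], [1, 0.56, 0.45, 0, 0, 0], [1, 0.56, 0.45, 0, 0, 0]],
])

```text
clock: 16.82
eef_pos: [0.432, -0.1823, 0.207]
eef_rot: [[-0.254, 0.855, 0.452], [0.967, 0.224, 0.119], [0.001, 0.468, -0.884]]
force: [-0.3, 0.2, -2.8]
finger_gap: 0.147
gripper_force: 69.3
```

step_arm([
  [[1, 0.56, 0.45, 0, 0, 0], [1, 0.56, 0.45, 0, 0, 0], [1, 0.56, 0.45, 0, 0, 0], [1, 0.56, 0.45, 0, 0, 0], [1, 0.56, 0.45, 0, 0, 0], [1, 0.56, 0.45, 0, 0, 0], [0.8, 0.5, 0.45, 0, 0, 0], [0.5, 0.3, 0.2, 0, 0, 0], [0, 0, 0, 0, 0, 0], [0, 0, 0, 0, 0, 0]],
])

```text
clock: 17.65
eef_pos: [0.4961, -0.0152, 0.1868]
eef_rot: [[-0.256, 0.855, 0.452], [0.967, 0.226, 0.119], [-0.0, 0.467, -0.884]]
force: [0.4, 0.4, -3.6]
finger_gap: 0.148
gripper_force: 69.2
```

```bash
python3 - <<'E'
from h import *
d=np.load("chest.npz");C=d["C"];R=d["R"];X,Y,Z=R.T;Rt=np.c_[Y,X,-Z];s=observe();print(s["clock"],s["eef_pos"],s["finger_gap"],s["gripper_force"],s["force"],s["joint_pos"])
go(C+Z*(.0337+.03),Rt)
T=snap("top");S=snap("side")
np.savez("topL.npz",px=T[0],K=T[1],R=T[2],t=T[3]);np.savez("sideL.npz",px=S[0],K=S[1],R=S[2],t=S[3])
Re=np.array(s["eef_rot"]);E=Re[:,[1,0,2]]*[1,1,-1];L=np.array(s["eef_pos"])-.0337*E[:,2]
q=np.array([[.063,.098,.01],[.063,-.098,.01],[-.063,-.098,.01],[-.063,.098,.01]])@E.T+L
a=cv2.resize(T[0][165:285,255:375],(400,400),interpolation=cv2.INTER_CUBIC);b=cv2.resize(S[0][150:290,240:380],(400,400),interpolation=cv2.INTER_CUBIC)
for im,c,o,k in((a,T,(255,165),400/120),(b,S,(240,150),400/140)):
    for p in (proj(c,q)-o+.5)*k-.5: cv2.drawMarker(im,tuple(int(round(v)) for v in p),(0,255,0),cv2.MARKER_CROSS,12,1)
save(np.hstack([a,b]),"lidhov.png")
E
```

```text
17.65 [ 0.49610506 -0.01523301  0.18683755] 0.14799908996827377 69.21402096748352 [ 0.35253827  0.39394488 -3.6296352 ] [-0.13975856 -0.13687009 -0.68577122  0.56870562  0.18192945  1.21450208]
rotvec units [-0.003 -0.001  0.002] then shift in target axes, units [-0.055  0.048  1.927] in present axes [-0.057  0.053  1.927]
```

View pics/lidhov.png

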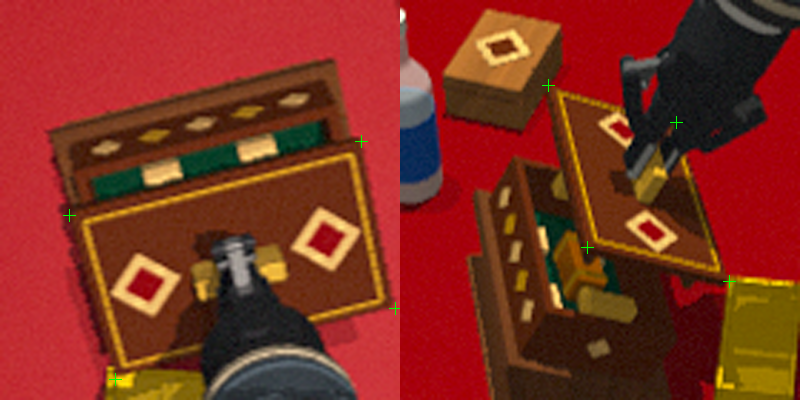

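Top crop: the lid is square over the chest, diamonds at (147,285) and (327,238). Side crop: diamonds at (620,128) and (652,232). The predicted corners (green) lie 1-2 px off the lid's edge, so I'll check the lid's place in the grip by triangulating the diamonds.

```bash
python3 - <<'E'
from h import *
def dia(c,guess,rad=11):
    p=c[0].astype(int);m=((p[...,2]>110)&(p[...,0]>170)&(p[...,1]>130)&(p[...,0]-p[...,2]<130)).astype(np.uint8)*255
    out=[]
    for u,v in guess:
        b=blobs(m,(int(u)-rad,int(v)-rad,2*rad,2*rad),8); h=cv2.convexHull(np.vstack(b)); M=cv2.moments(h); out.append((M["m10"]/M["m00"],M["m01"]/M["m00"]))
    return out
T0=load("top0.npz");S0=load("side0.npz");T=load("topL.npz");S=load("sideL.npz")
d0t=dia(T0,[(422,306),(468,285)]);d0s=dia(S0,[(381,193),(363,165)])
print(d0t,d0s)
dt=dia(T,[(255+147/3.333,165+285/3.333),(255+327/3.333,165+238/3.333)]);ds=dia(S,[(240+252/2.857,150+232/2.857),(240+220/2.857,150+128/2.857)])
print(dt,ds)
for a,b,c1,c2 in((d0t,d0s,T0,S0),(dt,ds,T,S)):
    P=[tri(c1,x,c2,y) for x,y in zip(a,b)];X=np.array([p[0] for p in P]);print(X.round(4).tolist(),[round(p[1],4) for p in P],"mid",X.mean(0).round(4),"len",np.linalg.norm(X[0]-X[1]),(X[0]-X[1])/np.linalg.norm(X[0]-X[1]))
s=observe();Re=np.array(s["eef_rot"]);E=Re[:,[1,0,2]]*[1,1,-1];L=np.array(s["eef_pos"])-.0237*E[:,2]
print("expected mid",L,"diff in lid axes",E.T@(X.mean(0)-L),E[:,1])
# chest features: cradle blocks' top faces centre in both views from first pictures
E
```

```text
Traceback (most recent call last):
ValueError: need at least one array to concatenate
```

```bash
cat >> h.py <<'E'
def dia(c,guess,rad=11):
    p=c[0].astype(int);m=((p[...,2]>85)&(p[...,0]>130)&(p[...,1]>100)&(p[...,1]-p[...,2]<70)).astype(np.uint8)*255
    m=cv2.morphologyEx(m,cv2.MORPH_CLOSE,np.ones((3,3),np.uint8)); out=[]
    for u,v in guess:
        b=blobs(m,(int(u)-rad,int(v)-rad,2*rad,2*rad),3)
        if not b: print("none",u,v,p[int(v)-4:int(v)+5,int(u)].tolist()); out.append((u,v)); continue
        h=cv2.convexHull(np.vstack(b)); M=cv2.moments(h); out.append((round(M["m10"]/M["m00"],2),round(M["m01"]/M["m00"],2))); print("area",M["m00"])
    return out
E
python3 - <<'E'
from h import *
T0=load("top0.npz");S0=load("side0.npz");T=load("topL.npz");S=load("sideL.npz")
d0t=dia(T0,[(422,306),(468,285)]);d0s=dia(S0,[(381,193),(361,167)])
print(d0t,d0s)
dt=dia(T,[(255+147/3.333,165+285/3.333),(255+327/3.333,165+238/3.333)]);ds=dia(S,[(240+252/2.857,150+232/2.857),(240+220/2.857,150+128/2.857)])
print(dt,ds)
for a,b,c1,c2 in((d0t,d0s,T0,S0),(dt,ds,T,S)):
    P=[tri(c1,x,c2,y) for x,y in zip(a,b)];X=np.array([p[0] for p in P]);print(X.round(4).tolist(),[round(p[1],4) for p in P],"mid",X.mean(0).round(4),"len",np.linalg.norm(X[0]-X[1]),(X[0]-X[1])/np.linalg.norm(X[0]-X[1]))
s=observe();Re=np.array(s["eef_rot"]);E=Re[:,[1,0,2]]*[1,1,-1];L=np.array(s["eef_pos"])-.0237*E[:,2]
print("expected mid",L,"diff in lid axes",E.T@(X.mean(0)-L),E[:,1])
E
```

```text
area 176.5
area 98.5
none 381 193 [[239, 196, 104], [236, 183, 97], [162, 0, 6], [162, 0, 9], [165, 0, 9], [149, 0, 0], [209, 143, 75], [249, 208, 112], [192, 140, 72]]
none 361 167 [[219, 160, 87], [233, 176, 97], [158, 0, 0], [160, 0, 0], [161, 0, 5], [160, 21, 13], [225, 154, 82], [232, 186, 97], [99, 56, 27]]
[(421.99, 306.22), (468.66, 288.63)] [(381, 193), (361, 167)]
none 299.1044104410441 250.5085508550855 [[182, 84, 56], [152, 15, 21], [151, 5, 13], [152, 0, 9], [155, 16, 27], [151, 2, 17], [152, 9, 18], [149, 0, 13], [142, 0, 10]]
area 22.5
none 328.204410220511 231.20406020301016 [[234, 176, 99], [180, 78, 47], [152, 0, 15], [151, 0, 9], [153, 0, 4], [151, 0, 11], [150, 17, 15], [209, 137, 74], [246, 207, 106]]
none 317.0038501925096 194.8022401120056 [[196, 140, 73], [235, 175, 93], [198, 103, 60], [155, 23, 19], [153, 0, 7], [153, 0, 4], [151, 0, 3], [162, 56, 31], [222, 152, 82]]
[(299.1044104410441, 250.5085508550855), (346.93, 234.2)] [(328.204410220511, 231.20406020301016), (317.0038501925096, 194.8022401120056)]
[[0.3594, -0.2523, 0.0311], [0.4103, -0.3666, 0.0314]] [np.float64(0.0026), np.float64(0.0105)] mid [ 0.3848 -0.3095  0.0313] len 0.1250921468630881 [-0.4068858   0.91347565 -0.00248486]
[[0.4897, 0.0456, 0.1633], [0.5244, -0.0595, 0.1791]] [np.float64(0.0015), np.float64(0.0052)] mid [ 0.5071 -0.007   0.1712] len 0.1118293030283051 [-0.31066066  0.93992509 -0.14153011]
expected mid [ 0.50706803 -0.01341825  0.16648677] diff in lid axes [0.00367654 0.00625028 0.00342228] [-2.53973080e-01  9.67211093e-01 -6.12973599e-04]
```

```bash
cat >> h.py <<'E'
def redc(c,guess):
    p=c[0].astype(float); r=[]
    m=((p[...,1]<60)&(p[...,0]>125)).astype(np.uint8); n,lab,st,cen=cv2.connectedComponentsWithStats(m,connectivity=4)
    for u,v in guess: k=lab[int(round(v)),int(round(u))]; r.append(cen[k]); print(k,st[k,4],cen[k].round(2))
    return r
def lidmeas(T,S,gt,gs):
    a,b=redc(T,gt),redc(S,gs);P=[tri(T,x,S,y) for x,y in zip(a,b)];X=np.array([p[0] for p in P]);d=X[0]-X[1]
    print(X.round(4).tolist(),[round(p[1],4) for p in P],"mid",X.mean(0).round(4),"len",np.linalg.norm(d).round(4),(d/np.linalg.norm(d)).round(4)); return X
E
python3 - <<'E'
from h import *
T0=load("top0.npz");S0=load("side0.npz");T=load("topL.npz");S=load("sideL.npz")
lidmeas(T0,S0,[(422,306),(468,285)],[(381,193),(361,167)])
X=lidmeas(T,S,[(299,250),(353,236)],[(328,231),(317,195)])
s=observe();Re=np.array(s["eef_rot"]);E=Re[:,[1,0,2]]*[1,1,-1];L=np.array(s["eef_pos"])-.0237*E[:,2]
print("expected mid",L,"diff in lid axes",E.T@(X.mean(0)-L),E[:,1])
E
```

```text
14 43 [421.95 306.3 ]
13 43 [468.12 285.67]
23 22 [380.23 192.27]
21 18 [362.56 166.83]
[[0.3606, -0.2517, 0.0343], [0.4117, -0.3649, 0.0333]] [np.float64(0.0002), np.float64(0.0012)] mid [ 0.3861 -0.3083  0.0338] len 0.1242 [-0.4113  0.9114  0.0077]
13 56 [298.05 250.04]
12 57 [352.37 236.35]
27 30 [327.63 230.43]
21 23 [317.43 195.09]
[[0.4908, 0.0478, 0.1677], [0.5224, -0.0721, 0.1675]] [np.float64(0.0012), np.float64(0.0013)] mid [ 0.5066 -0.0122  0.1676] len 0.124 [-0.2554  0.9668  0.0021]
expected mid [ 0.50706803 -0.01341825  0.16648677] diff in lid axes [0.00040322 0.00132837 0.00106847] [-2.53973080e-01  9.67211093e-01 -6.12973599e-04]
```

The lid sits in the grip within about 1 mm of where it should be. Descending.

step_arm([
  [[-0.08, 0.05, 0.3, 0, 0, 0], [0, 0, 0.5, 0, 0, 0], [0, 0, 0.5, 0, 0, 0], [0, 0, 0.4, 0, 0, 0], [0, 0, 0.3, 0, 0, 0], [0, 0, 0.15, 0, 0, 0], [0, 0, 0, 0, 0, 0], [0, 0, 0, 0, 0, 0]],
])

```text
clock: 18.42
eef_pos: [0.5177, -0.0122, 0.1507]
eef_rot: [[-0.254, 0.854, 0.454], [0.967, 0.225, 0.118], [-0.001, 0.469, -0.883]]
force: [0.3, 0.3, -3.2]
finger_gap: 0.146
gripper_force: 69.3
```

step_arm([
  [[0, 0, 0.1, 0, 0, 0], [0, 0, 0.1, 0, 0, 0], [0, 0, 0.05, 0, 0, 0], [0, 0, 0, 0, 0, 0]],
])

```text
clock: 18.75
eef_pos: [0.5201, -0.0115, 0.1462]
eef_rot: [[-0.254, 0.854, 0.454], [0.967, 0.225, 0.118], [-0.001, 0.469, -0.883]]
force: [-0.6, 0.1, -3.8]
finger_gap: 0.147
gripper_force: 69.3
```

```bash
python3 - <<'E'
from h import *
d=np.load("chest.npz");C=d["C"];R=d["R"];X,Y,Z=R.T;Rt=np.c_[Y,X,-Z];s=observe();print(s["clock"],s["eef_pos"],s["force"],s["moment"])
go(C+Z*.0337,Rt)
T=snap("top");S=snap("side")
np.savez("topM.npz",px=T[0],K=T[1],R=T[2],t=T[3]);np.savez("sideM.npz",px=S[0],K=S[1],R=S[2],t=S[3])
a=cv2.resize(T[0][165:285,255:375],(400,400),interpolation=cv2.INTER_CUBIC);b=cv2.resize(S[0][180:290,250:360],(400,400),interpolation=cv2.INTER_CUBIC)
save(np.hstack([a,b]),"lidin.png")
E
```

```text
18.75 [ 0.520057   -0.01149026  0.14616149] [-0.60138128  0.08549849 -3.82173817] [-0.17326903  0.68699977  0.03113085]
rotvec units [-0.001  0.001  0.001] then shift in target axes, units [ 0.068 -0.062  1.065] in present axes [ 0.068 -0.062  1.065]
```

View pics/lidin.png

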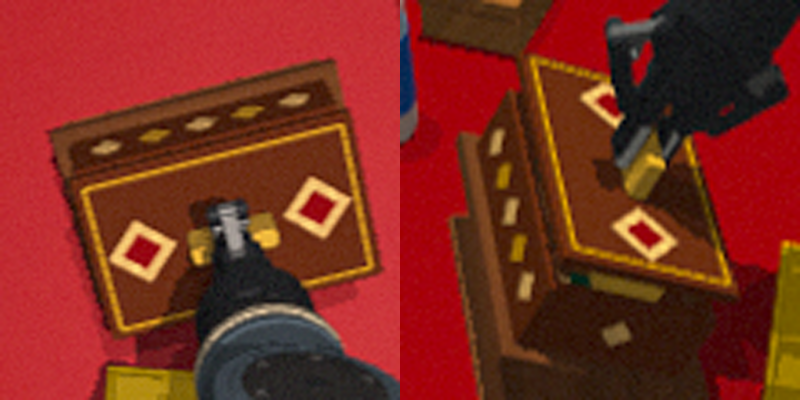

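The lid hangs square, about 20 mm above the rim, with its skirts at the mouth. I'll lower it slowly, watching the force.

step_arm([
  [[0, -0.03, 0.1, 0, 0, 0], [0, 0, 0.1, 0, 0, 0], [0, 0, 0, 0, 0, 0]],
])

```text
clock: 19.1
eef_pos: [0.5213, -0.0111, 0.142]
eef_rot: [[-0.254, 0.854, 0.453], [0.967, 0.225, 0.119], [-0.001, 0.469, -0.883]]
force: [-0.9, -0.5, -3.1]
finger_gap: 0.15
gripper_force: 69.3
```

step_arm([
  [[0, 0, 0.08, 0, 0, 0], [0, 0, 0.05, 0, 0, 0], [0, 0, 0, 0, 0, 0]],
])

```text
clock: 19.35
eef_pos: [0.5225, -0.0108, 0.1399]
eef_rot: [[-0.254, 0.854, 0.454], [0.967, 0.225, 0.118], [-0.001, 0.469, -0.883]]
force: [-0.8, 0.2, -2.6]
finger_gap: 0.149
gripper_force: 69.3
```

step_arm([
  [[0, 0, 0.05, 0, 0, 0], [0, 0, 0, 0, 0, 0]],
])

```text
clock: 19.52
eef_pos: [0.523, -0.0107, 0.1392]
eef_rot: [[-0.254, 0.854, 0.454], [0.967, 0.225, 0.118], [-0.001, 0.469, -0.883]]
force: [0.1, -0.3, -3.0]
finger_gap: 0.145
gripper_force: 69.3
```

step_arm([
  [[0, 0, 0.05, 0, 0, 0], [0, 0, 0, 0, 0, 0]],
])

```text
clock: 19.68
eef_pos: [0.5235, -0.0106, 0.1384]
eef_rot: [[-0.254, 0.854, 0.454], [0.967, 0.225, 0.118], [-0.001, 0.469, -0.883]]
force: [-0.4, 0.6, -2.8]
finger_gap: 0.149
gripper_force: 69.4
```

step_arm([
  [[0, 0, 0.05, 0, 0, 0], [0, 0, 0, 0, 0, 0]],
])

```text
clock: 19.85
eef_pos: [0.524, -0.0104, 0.1375]
eef_rot: [[-0.254, 0.854, 0.454], [0.967, 0.225, 0.119], [-0.001, 0.469, -0.883]]
force: [-3.2, -0.1, 1.3]
finger_gap: 0.15
gripper_force: 70.2
```

step_arm([
  [[0, 0, 0.05, 0, 0, 0], [0, 0, 0, 0, 0, 0]],
])

```text
clock: 20.02
eef_pos: [0.5244, -0.0103, 0.1366]
eef_rot: [[-0.254, 0.854, 0.454], [0.967, 0.225, 0.119], [-0.001, 0.469, -0.883]]
force: [-4.1, 0.2, 2.2]
finger_gap: 0.148
gripper_force: 70.2
```

Contact came at about 12 mm proud, with no sideways load and the skirts inside. I'll keep guiding the lid down by its handle so it stays square.

step_arm([
  [[0, 0, 0.1, 0, 0, 0], [0, 0, 0.08, 0, 0, 0], [0, 0, 0, 0, 0, 0]],
], force=90)

```text
clock: 20.27
eef_pos: [0.5262, -0.0101, 0.1335]
eef_rot: [[-0.254, 0.854, 0.454], [0.967, 0.225, 0.118], [-0.001, 0.469, -0.883]]
force: [-0.2, -0.3, -0.9]
finger_gap: 0.142
gripper_force: 90.2
```

step_arm([
  [[0, 0, 0.08, 0, 0, 0], [0, 0, 0.08, 0, 0, 0], [0, 0, 0, 0, 0, 0]],
])

```text
clock: 20.52
eef_pos: [0.5276, -0.0097, 0.1306]
eef_rot: [[-0.254, 0.854, 0.454], [0.967, 0.225, 0.118], [-0.001, 0.469, -0.883]]
force: [-0.3, -0.1, -0.1]
finger_gap: 0.147
gripper_force: 90.3
```

step_arm([
  [[0, 0, 0.08, 0, 0, 0], [0, 0, 0, 0, 0, 0]],
])

```text
clock: 20.68
eef_pos: [0.5283, -0.0095, 0.1292]
eef_rot: [[-0.254, 0.854, 0.454], [0.967, 0.225, 0.118], [-0.001, 0.469, -0.883]]
force: [-1.8, -1.3, 1.0]
finger_gap: 0.147
gripper_force: 90.5
```

step_arm([
  [[0, 0, 0.05, 0, 0, 0], [0, 0, 0, 0, 0, 0]],
])

```text
clock: 20.85
eef_pos: [0.5288, -0.0094, 0.1284]
eef_rot: [[-0.254, 0.854, 0.454], [0.967, 0.225, 0.118], [-0.001, 0.469, -0.883]]
force: [-2.6, -0.4, 1.8]
finger_gap: 0.14
gripper_force: 90.9
```

step_arm([
  [[0, 0, 0.05, 0, 0, 0], [0, 0, 0, 0, 0, 0]],
])

```text
clock: 21.02
eef_pos: [0.5291, -0.0093, 0.1278]
eef_rot: [[-0.254, 0.854, 0.454], [0.967, 0.225, 0.118], [-0.001, 0.469, -0.883]]
force: [-11.6, -2.1, 12.9]
finger_gap: 0.146
gripper_force: 92.3
```

step_arm([
  [[0, 0, 0.04, 0, 0, 0], [0, 0, 0, 0, 0, 0]],
])

```text
clock: 21.18
eef_pos: [0.5291, -0.0093, 0.1277]
eef_rot: [[-0.254, 0.854, 0.454], [0.967, 0.225, 0.118], [-0.001, 0.469, -0.883]]
force: [-33.6, -5.1, 37.3]
finger_gap: 0.145
gripper_force: 97.2
```

step_arm([
  [[0, 0, -0.06, 0, 0, 0], [0, 0, 0, 0, 0, 0]],
])

```text
clock: 21.35
eef_pos: [0.5289, -0.0093, 0.1279]
eef_rot: [[-0.254, 0.854, 0.454], [0.967, 0.225, 0.118], [-0.001, 0.469, -0.883]]
force: [0.3, -0.3, -3.4]
finger_gap: 0.145
gripper_force: 89.7
```

step_arm([
  [[0, 0, 0, 0, 0, 0], [0, 0, 0, 0, 0, 0], [0, 0, 0, 0, 0, 0], [0, 0, 0, 0, 0, 0]],
], claw=0.4)

```text
clock: 21.68
eef_pos: [0.5291, -0.0092, 0.1278]
eef_rot: [[-0.254, 0.854, 0.454], [0.967, 0.225, 0.118], [-0.001, 0.469, -0.883]]
force: [0.6, -0.1, -0.1]
finger_gap: 0.401
gripper_force: 0.0
```

step_arm([
  [[0, 0, -0.4, 0, 0, 0], [0, 0, -0.8, 0, 0, 0], [0, 0, -1, 0, 0, 0], [0, 0, -0.8, 0, 0, 0], [0, 0, 0, 0, 0, 0]],
])

```text
clock: 22.1
eef_pos: [0.502, -0.0167, 0.1841]
eef_rot: [[-0.254, 0.852, 0.457], [0.967, 0.225, 0.118], [-0.002, 0.472, -0.882]]
force: [1.4, 0.4, 1.4]
finger_gap: 0.398
gripper_force: 0.0
```

```bash
python3 - <<'E'
from h import *
d=np.load("chest.npz");C=d["C"];R=d["R"];s=observe();print(s["clock"],s["eef_pos"],s["force"])
T=snap("top");S=snap("side")
np.savez("topN.npz",px=T[0],K=T[1],R=T[2],t=T[3]);np.savez("sideN.npz",px=S[0],K=S[1],R=S[2],t=S[3])
M=C+R@np.array([0,0,.01]);g=[M+R[:,1]*k*.062 for k in(1,-1)]
try:
    X=lidmeas(T,S,proj(T,g),proj(S,g)); print("in chest frame",((X-C)@R).round(4).tolist())
except Exception as e: print(e,proj(T,g),proj(S,g))
X,Y,Z=R.T;Rt=np.c_[Y,X,-Z]
for k in(1,-1): go(C+Z*.06+Y*k*.072,Rt)
save(np.hstack([cv2.resize(T[0][165:285,255:375],(400,400),interpolation=cv2.INTER_CUBIC),cv2.resize(S[0][180:290,250:360],(400,400),interpolation=cv2.INTER_CUBIC)]),"rest.png")
E
```

```text
22.1 [ 0.50200543 -0.01671404  0.18407557] [1.40533497 0.35977649 1.44701778]
14 53 [296.58 236.94]
13 51 [348.57 224.02]
38 29 [313.34 250.14]
30 25 [304.4  214.56]
[[0.5228, 0.054, 0.1082], [0.5543, -0.0665, 0.1075]] [np.float64(0.001), np.float64(0.0009)] mid [ 0.5386 -0.0063  0.1079] len 0.1246 [-0.2535  0.9673  0.0057]
in chest frame [[0.0004, 0.0613, 0.0125], [0.0001, -0.0633, 0.0119]]
rotvec units [0.001 0.002 0.001] then shift in target axes, units [ 3.679 -0.065  1.75 ] in present axes [ 3.682 -0.063  1.745]
rotvec units [0.001 0.002 0.001] then shift in target axes, units [-3.521 -0.065  1.75 ] in present axes [-3.518 -0.069  1.754]
```

The lid is centred (0.2 mm in x, -1 mm in y), level, and low on the rim. Next I'll press each end with closed fingers.

step_arm([
  [[0.7, -0.05, 0, 0, 0, 0], [1, 0, 0, 0, 0, 0], [1, 0, 0, 0, 0, 0], [0.95, 0, 0.3, 0, 0, 0], [0, 0, 0.7, 0, 0, 0], [0, 0, 0.9, 0, 0, 0], [0, 0, 0.7, 0, 0, 0], [0, 0, 0.35, 0, 0, 0], [0, 0, 0, 0, 0, 0]],
], claw=0, force=40)

```text
clock: 22.95
eef_pos: [0.5083, 0.0612, 0.1259]
eef_rot: [[-0.255, 0.856, 0.451], [0.967, 0.225, 0.118], [-0.0, 0.466, -0.885]]
force: [-0.9, -0.1, -0.8]
finger_gap: -0.0
gripper_force: 0.0
```

step_arm([
  [[0, 0, 0.1, 0, 0, 0], [0, 0, 0, 0, 0, 0], [0, 0, 0, 0, 0, 0]],
])

```text
clock: 23.2
eef_pos: [0.5101, 0.0612, 0.1269]
eef_rot: [[-0.254, 0.854, 0.454], [0.967, 0.225, 0.118], [-0.001, 0.469, -0.883]]
force: [-0.1, 0.1, 1.1]
finger_gap: -0.003
gripper_force: 0.0
```

step_arm([
  [[0, 0, 0.08, 0, 0, 0], [0, 0, 0, 0, 0, 0]],
])

```text
clock: 23.37
eef_pos: [0.5108, 0.0614, 0.1253]
eef_rot: [[-0.254, 0.854, 0.454], [0.967, 0.225, 0.118], [-0.001, 0.47, -0.883]]
force: [0.8, 1.0, -0.1]
finger_gap: 0.002
gripper_force: 0.0
```

step_arm([
  [[0, 0, 0.1, 0, 0, 0], [0, 0, 0.05, 0, 0, 0], [0, 0, 0, 0, 0, 0]],
])

```text
clock: 23.62
eef_pos: [0.512, 0.0618, 0.1221]
eef_rot: [[-0.254, 0.854, 0.454], [0.967, 0.225, 0.118], [-0.001, 0.469, -0.883]]
force: [-0.0, 0.2, 0.1]
finger_gap: -0.002
gripper_force: 0.0
```

step_arm([
  [[0, 0, 0.05, 0, 0, 0], [0, 0, 0, 0, 0, 0]],
])

```text
clock: 23.78
eef_pos: [0.5125, 0.0619, 0.1215]
eef_rot: [[-0.254, 0.854, 0.454], [0.967, 0.225, 0.118], [-0.001, 0.469, -0.883]]
force: [-1.8, -0.0, 2.6]
finger_gap: -0.001
gripper_force: 1.9
```

step_arm([
  [[0, 0, 0.05, 0, 0, 0], [0, 0, 0, 0, 0, 0]],
])

```text
clock: 23.95
eef_pos: [0.5126, 0.062, 0.1213]
eef_rot: [[-0.254, 0.854, 0.454], [0.967, 0.225, 0.118], [-0.001, 0.469, -0.883]]
force: [-27.0, -5.5, 32.1]
finger_gap: 0.004
gripper_force: 20.7
```

The +y end is stiff at about 42 N, at the flush height. Now the other end.

step_arm([
  [[0, 0, -0.3, 0, 0, 0], [0, 0, -0.7, 0, 0, 0], [0, 0, -0.9, 0, 0, 0], [0, 0, -0.7, 0, 0, 0], [-0.6, 0, 0, 0, 0, 0], [-1, 0, 0, 0, 0, 0], [-1, 0, 0, 0, 0, 0], [-1, 0, 0, 0, 0, 0], [-1, 0, 0, 0, 0, 0], [-1, 0, 0, 0, 0, 0], [-1, 0, 0, 0, 0, 0], [-0.6, 0, 0, 0, 0, 0]],
])

```text
clock: 24.95
eef_pos: [0.5264, -0.0851, 0.1667]
eef_rot: [[-0.253, 0.854, 0.454], [0.967, 0.224, 0.118], [-0.001, 0.469, -0.883]]
force: [-0.1, 0.3, -0.0]
finger_gap: 0.004
gripper_force: 0.0
```

step_arm([
  [[0, 0, 0.5, 0, 0, 0], [0, 0, 0.8, 0, 0, 0], [0, 0, 0.6, 0, 0, 0], [0, 0, 0.3, 0, 0, 0], [0, 0, 0.1, 0, 0, 0], [0, 0, 0, 0, 0, 0], [0, 0, 0, 0, 0, 0]],
])

```text
clock: 25.53
eef_pos: [0.5469, -0.0779, 0.1265]
eef_rot: [[-0.254, 0.854, 0.454], [0.967, 0.225, 0.118], [-0.001, 0.469, -0.883]]
force: [-0.2, -0.4, -0.7]
finger_gap: 0.0
gripper_force: 0.0
```

step_arm([
  [[0, 0, 0.1, 0, 0, 0], [0, 0, 0.05, 0, 0, 0], [0, 0, 0, 0, 0, 0]],
])

```text
clock: 25.78
eef_pos: [0.5483, -0.0776, 0.1235]
eef_rot: [[-0.254, 0.854, 0.454], [0.967, 0.225, 0.118], [-0.001, 0.469, -0.883]]
force: [0.7, 0.2, -0.7]
finger_gap: -0.003
gripper_force: 0.0
```

step_arm([
  [[0, 0, 0.08, 0, 0, 0], [0, 0, 0, 0, 0, 0]],
])

```text
clock: 25.95
eef_pos: [0.5489, -0.0774, 0.1218]
eef_rot: [[-0.254, 0.854, 0.454], [0.967, 0.225, 0.118], [-0.001, 0.469, -0.883]]
force: [0.2, 0.4, -0.4]
finger_gap: -0.002
gripper_force: 0.0
```

step_arm([
  [[0, 0, 0.05, 0, 0, 0], [0, 0, 0, 0, 0, 0]],
])

```text
clock: 26.12
eef_pos: [0.5493, -0.0773, 0.1212]
eef_rot: [[-0.254, 0.854, 0.454], [0.967, 0.225, 0.118], [-0.001, 0.469, -0.883]]
force: [-2.9, -0.3, 4.6]
finger_gap: -0.002
gripper_force: 2.6
```

step_arm([
  [[0, 0, 0.06, 0, 0, 0], [0, 0, 0, 0, 0, 0], [0, 0, 0, 0, 0, 0]],
])

```text
clock: 26.37
eef_pos: [0.5495, -0.0772, 0.1211]
eef_rot: [[-0.254, 0.854, 0.454], [0.967, 0.225, 0.118], [-0.001, 0.47, -0.883]]
force: [-29.6, -1.5, 34.1]
finger_gap: 0.0
gripper_force: 22.4
```

step_arm([
  [[0, 0, -0.3, 0, 0, 0], [0, 0, -0.7, 0, 0, 0], [0, 0, -1, 0, 0, 0], [0, 0, -1, 0, 0, 0], [0, 0, -1, 0, 0, 0], [0, 0, -1, 0, 0, 0], [-0.7, -0.7, -1, 0, 0, 0], [-1, -1, -0.5, 0, 0, 0], [-1, -1, 0, 0, 0, 0], [-1, -1, 0, 0, 0, 0], [-1, -0.7, 0, 0, 0, 0], [0, 0, 0, 0, 0, 0]],
])

```text
clock: 27.37
eef_pos: [0.4382, -0.2059, 0.1924]
eef_rot: [[-0.251, 0.855, 0.453], [0.968, 0.222, 0.117], [-0.0, 0.468, -0.884]]
force: [0.0, 0.3, 0.2]
finger_gap: 0.004
gripper_force: 0.0
```

```bash
python3 - <<'E'
from h import *
d=np.load("chest.npz");C=d["C"];R=d["R"];s=observe();print(s["clock"],s["eef_pos"],s["force"])
T=snap("top");S=snap("side")
M=C+R@np.array([0,0,.01]);g=[M+R[:,1]*k*.062 for k in(1,-1)]
X=lidmeas(T,S,proj(T,g),proj(S,g)); print("in chest frame",((X-C)@R).round(4).tolist())
save(np.hstack([cv2.resize(T[0][160:300,140:500],(400,300),interpolation=cv2.INTER_CUBIC),cv2.resize(S[0][185:285,255:355],(400,300),interpolation=cv2.INTER_CUBIC)]),"x.png")
save(cv2.resize(np.hstack([T[0][170:280,255:375],S[0][185:295,255:365]]),(800,382),interpolation=cv2.INTER_CUBIC),"final.png")
E
```

```text
27.3667 [ 0.43824874 -0.2059449   0.19235657] [0.01205753 0.28277752 0.23997533]
12 52 [296.65 236.77]
11 49 [348.47 223.92]
36 32 [313.19 250.09]
26 24 [304.5  214.54]
[[0.5232, 0.0538, 0.1082], [0.5543, -0.0663, 0.1078]] [np.float64(0.001), np.float64(0.0014)] mid [ 0.5387 -0.0062  0.108 ] len 0.1241 [-0.251   0.968   0.0029]
in chest frame [[0.0007, 0.061, 0.0123], [0.0002, -0.0631, 0.0121]]
```

View pics/final.png

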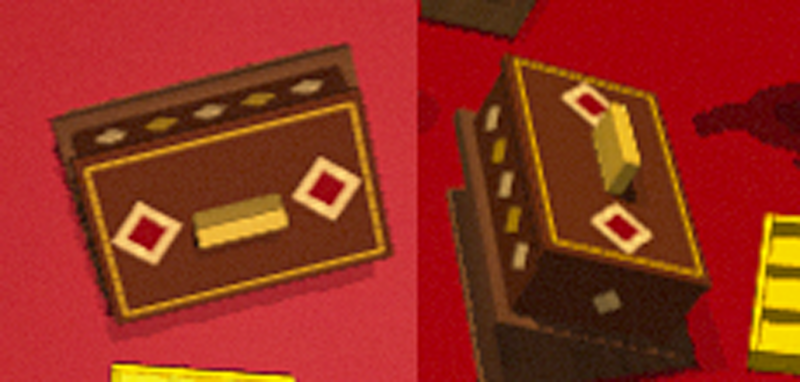

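The lid sits flush and level on the rim with no gap at either end, and the gripper is well clear. Handing in.

```bash
python3 -c "
from bench import *
print(finish_job())"
```

```text
the job is handed in; nothing more can be done
None
```

The job is handed in at about 27 s of the 58 s: the flask lies in the chest's cradle, and the lid was guided down by its handle, pressed home at both ends, and measures level and flush within about 2 mm, with no other goods touched.

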